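# Turn the shaft flat to the pointer and hold the collar on it

## Task

Get the shaft collar ready for its screw to be tightened: pinch the top of the upright shaft across its flat and turn it until the flat faces the red pointer on the stand. Then pick up the collar from the bench, lower it over the shaft with its brass thumb screw over the flat, and hold it there level, with the screw about half-way along the flat. Finish while still holding the collar, without forcing it against the shaft (let go, it would slide down), and leave the oil can and the whetstone where they are.

Things in the scene. Friction and masses are not known exactly. Their poses are not given: they have to be found in the camera images.
- stand: Spindle stand fixed to the bench: aluminium base plate 110 x 110 x 12 mm with a grey round bearing housing (52 mm diameter, flange 72 mm, top 44 mm above the bench) and a dark steel shaft standing up from its middle. Origin: centre of the underside, on the shaft's axis; z up. A red pointer, 8 mm wide, lies on the flange and up the housing on the side of the stand's -x axis.
- shaft (a joint): Turn of the upright shaft, rad, counterclockwise seen from above; 0 when the flat faces the red pointer (flat normal along the stand's -x). Slight friction (0.06 N m): it stays where it is left. Between parallel fingers it measures 13 mm when the flat lies flush on one finger, growing to 17 to 18 mm when the squeeze is across the round; a firm pinch turns it with the fingers without slip.
- shaft_flat (a point): Point on the shaft's axis half-way along its flat, 110 mm above the bench. The dark steel shaft is 18 mm in diameter, its top 135 mm above the bench; one bright flat, 5 mm deep, is cut over its uppermost 50 mm (85 to 135 mm); below, it is fully round. The axes turn with the shaft: the flat's normal is -x, z is up.
- collar_center (a point): Centre (half-way up, on the bore's axis) of the loose dark steel collar: ring of 40 mm outer diameter, 24 mm high, 21 mm bore, about 0.16 kg, lying flat on the bench. Thumb screw on its -x side, z up. The screw's 6 mm thick tip reaches 4.5 mm into the bore, so it cannot pass down the shaft with the screw over the round; within 0.3 rad of the flat's normal it passes freely.
- collar_screw (a point): Outer end of the collar's brass thumb screw, 34 mm from the collar's axis at half its height; its head is 11 mm in diameter and 9 mm long.
- collar: The same collar; origin at the centre of its underside.
- oil_can: Bystander: dark red oil can with a thin spout, 64 mm wide, 135 mm tall. Origin under its centre.
- whetstone: Bystander: grey whetstone 45 x 150 x 26 mm lying flat, long side along its y. Origin under its centre.
There are look-alikes about, which are no part of the job. Several things have the shape of the stand; the one meant has the colours described above.

How it is judged:
By the outcome, as a careful person would: the job done as asked, in the order asked, and still so for the second after the job is handed in, while the arm keeps its last pose, push and grip.
It also fails if it takes over 54 s, if anything falls off the work surface, if the arm or the gripper's body presses on something with over 40 N, if the wrist force passes 120 N, or if a joint passes its speed limit or range.

## Robot

A 6-joint arm with a two-finger parallel gripper is mounted at the origin on a cart in front of the work surface, level with it; the furniture and walls round the work are solid. World frame = base frame: x ahead of the robot, y to its left, z up, the work surface at z = 0. Lengths are in m, angles in rad, forces in N, time in s.
With the tool pointing down it reaches from about 0.4 to 0.825 m from the base axis. Payload 7 kg.
Tool frame: the origin (TCP) lies between the finger pads; the fingertips stand 25 mm ahead of it and the grasp point (between the pads) lies 6 mm ahead of it; y points along the fingers, x is the direction in which the jaws open and shut, and the axes are right-handed (so a half turn about y gives the same grasp; the last joint's range is limited). The gripper opens to 85 mm and grips with 20 to 120 N. Pads are 22 mm wide; open, the fingers measure 114 mm over their backs; the gripper's body (76 mm by 85 mm) begins 54 mm behind the grasp point. The pads swing forward as they close: fully open they stand 13 mm farther back than shut.
Start: joints at [-0.818, 0.359, 0.012, 0, -1.224, -0.288], TCP at [0.303, -0.603, 0.256] pointing down, gripper open.
Joint ranges: [-3.07, 3.07], [-1.43, 2.12], [-1.02, 1.25], [-3.03, 1.67], [-3.05, -0], [-3.03, 3.03]. Speed limits (rad/s): [2.39, 2.39, 3.01, 3.14, 3.14, 3.14].

## Interface

Orientations are given as a rotation vector (axis times angle).
In Python, from station import r, imaging, models gives the robot as it stands.
- The arm moves only by the tool arm_command, never from a script. Its argument "motion" is a list of rows, each a list of 3 entries, a list of its own where there are three numbers: the turn, a rotation vector about the tool's x, y, z in degrees, then the shift along the tool's x, y, z in m, then the finger opening in m, from 0 to 0.0854. A call has 1 to 5 rows; each row shifts and turns the commanded pose from where the row before left it, along the tool's axes as they then stand; what a row does not reach is not made up. A row lasts 1/10 s, in which the tool goes at most 50 mm and 8.59 degrees, less where a joint would pass 70% of its speed; a pose out of reach is approached as far as the arm can. A call is refused whole if a number of a shift passes 0.05 or a number of a turn 8.59, either way. A call with a gripper value outside its range is refused whole. The fingers move at their own pace and stop on an object; "newtons" is the grip in N (left out, the last holds). Time passes only in rows, so rows that do not move let the fingers close. It gives the time, the measured TCP pose, the force and the opening at its end, in the units of the state.
- r.state(): the state, without advancing time (a new reading comes with each control period).
- imaging.capture(name): name is "scene" or "top"; returns a dict with "img" (400x640x3 uint8, blue, green, red), "intrinsics" (3x3 intrinsics, pixels), "D" ([k1, k2, p1, p2, k3] as OpenCV has them; the pictures are not rectified), "R" (3x3) and "t" (3): a world point X has camera coordinates R X + t. Camera axes: x right, y down, z forward; pixel columns grow to the right and rows downward; lengths in m; the calibration is good to about 2 mm. A picture is of the moment at which its call begins. There is no depth.
- r.job_done(): hands the job in, once; it reports no verdict.
Trained networks look in a picture, given as the dict that the camera call returned (one of the last four; its "shot" number tells which), for a name from the list of things; names that differ only in an ending like _2 or _b are one class to them, and where a whole thing is asked for, a point or a joint stands for the part that bears it (a point fixed in the world has none). Each returns a list of dicts, best first, with "score" (0 to 1); they miss things now and then, are a little off and sometimes report something else, mostly with a low value. They report only what shows in the picture. A call takes as long as a camera call. They do not tell look-alikes from the thing itself.
- models.boxes_of(name, picture): "uv" ([column, row] in pixels, amid what is visible of it).
The state is a dict: "time": time; "joint_positions": joint angles; "qd": joint speeds; "effort": joint torques, N m; "position": TCP position; "ee_rot": TCP orientation; "ft_force": force on the tool from outside, world axes, zero at the start; "torque": the same for the moment, N m; "grip_width": opening from 0.0 (shut) to 1.0 (fully open).
Only numpy, scipy, OpenCV 4.12 (cv2) and the standard library are available. Lean on these libraries where they do the work, as an engineer would, in place of code of your own. Each camera call takes 0.05 s, during which the arm holds its last target. There are 200 camera calls.

## Working session

There is one attempt and no reset: what is moved stays moved. The work goes in short steps, Python scripts to look and compute and a tool call to move; the robot and the scene stay as the last step left them, time stands still between calls to the robot, and variables do not carry over. Pictures are saved under pics/ and viewed, about 8 in all and at most 12, crops included, and the job is handed in when it is done.

Besides the shell and the picture viewer there is one more tool, called after "Call:" as name(argument=value, ...), one argument or row to a line, values as JSON. arm_command: Moves the arm, as the interface text tells. Its arguments: {"type":"object","properties":{"motion":{"type":"array"},"newtons":{"type":"number"}},"required":["motion"]}

```bash
mkdir -p pics; python3 - <<'E'
from station import r, imaging, models
import cv2, numpy as np
s=r.state(); print(s['time'],s['position'],s['ee_rot'],s['grip_width'])
for n in ("scene","top"):
    p=imaging.capture(n); cv2.imwrite(f"pics/{n}0.png",p["img"]); print(n,p["intrinsics"].tolist(),np.round(p["D"],4),np.round(p["R"],4).tolist(),np.round(p["t"],4))
    for k in ("stand","shaft","shaft_flat","collar_center","collar_screw","collar","oil_can","whetstone"):
        print(k,[(np.round(d["uv"]).tolist(),round(d["score"],2)) for d in models.boxes_of(k,p)][:5])
E
```

```text
0.0 [ 0.30233805 -0.60300324  0.25538501] [-0.95077534 -1.54297015  1.5416204 ] 1.0028391169212156
scene [[455.9589992996205, 0.0, 322.2342829906848], [0.0, 455.9589992996205, 206.83802629605773], [0.0, 0.0, 1.0]] [-0.0081  0.      0.      0.      0.    ] [[0.6734, -0.7389, -0.0226], [-0.3224, -0.266, -0.9085], [0.6652, 0.6191, -0.4173]] [-0.4033  0.2658  0.678 ]
stand [([450.0, 234.0], 0.97), ([309.0, 226.0], 0.96), ([327.0, 188.0], 0.67)]
shaft [([307.0, 196.0], 0.82), ([452.0, 200.0], 0.56)]
shaft_flat [([449.0, 205.0], 0.89), ([306.0, 200.0], 0.55)]
collar_center [([353.0, 287.0], 0.67)]
collar_screw [([352.0, 286.0], 0.79), ([404.0, 255.0], 0.6)]
collar [([352.0, 286.0], 0.63)]
oil_can [([327.0, 188.0], 0.85)]
whetstone [([405.0, 252.0], 0.74)]
top [[517.5743631171813, 0.0, 325.172329447282], [0.0, 517.5743631171813, 199.51003923319047], [0.0, 0.0, 1.0]] [-0.1676  0.      0.      0.      0.    ] [[0.0092, -0.9997, 0.0226], [-0.9897, -0.0123, -0.1426], [0.1428, -0.021, -0.9895]] [-0.0406  0.6149  1.2253]
stand [([293.0, 207.0], 0.84), ([400.0, 138.0], 0.77), ([251.0, 135.0], 0.42)]
shaft [([295.0, 204.0], 0.65), ([404.0, 127.0], 0.6)]
shaft_flat [([402.0, 129.0], 0.56), ([292.0, 206.0], 0.44)]
collar_center [([386.0, 259.0], 0.58)]
collar_screw [([389.0, 256.0], 0.59), ([293.0, 203.0], 0.28)]
collar [([386.0, 260.0], 0.58)]
oil_can [([254.0, 134.0], 0.77)]
whetstone [([388.0, 190.0], 0.76)]
```

View images.

View pics/scene0.png

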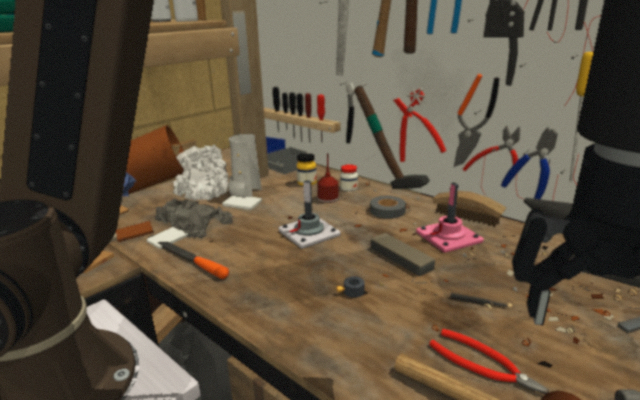

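View pics/top0.png

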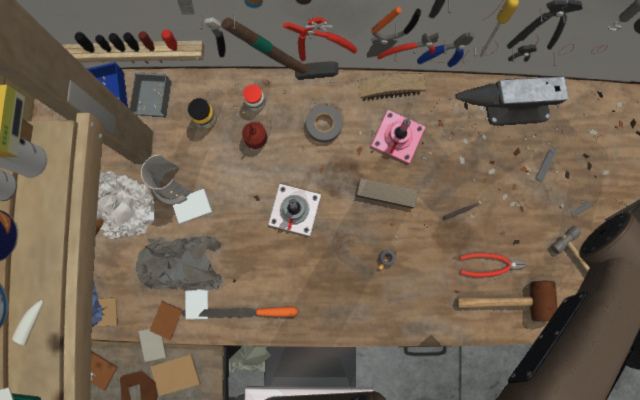

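```bash
python3 - <<'E'
import cv2, numpy as np
from scipy.spatial.transform import Rotation as R
print(R.from_rotvec([-0.95077534,-1.54297015,1.5416204]).as_matrix().round(3))
t=cv2.imread("pics/top0.png"); s=cv2.imread("pics/scene0.png")
f=lambda im,x,y,w,h,k: cv2.resize(im[y:y+h,x:x+w],(w*k,h*k),interpolation=cv2.INTER_CUBIC)
a=f(t,350,80,100,100,4); b=f(t,340,215,100,100,4)
c=f(s,400,165,100,50,4); d=f(s,400,165,100,100,4)
cv2.imwrite("pics/crop0.png",np.hstack([a,b]))
E
```

```text
[[-0.448 -0.001 -0.894]
 [ 0.894  0.001 -0.448]
 [ 0.002 -1.     0.   ]]
```

Scene picture: the aluminium stand is at (309,228), the pink look-alike at (450,234), and the collar with its brass screw at (352,287). In the top picture the aluminium stand is at (294,208) with its red pointer toward (290,225), the pink stand at (400,138), and the collar at (387,259) with its screw at (380,267). The ring at (323,122) could be taken for the collar. I choose the aluminium and grey stand at (294,208) and the small collar with the brass screw at (387,259).

```bash
cat > h.py <<'E'
import cv2, numpy as np
from scipy.spatial.transform import Rotation as Rn
def ray(p,uv):
    K=np.array(p["intrinsics"]);D=np.array(p["D"],float)
    n=cv2.undistortPoints(np.array([[uv]],float),K,D)[0,0]
    R=np.array(p["R"]);t=np.array(p["t"]).ravel()
    return -R.T@t, R.T@np.array([n[0],n[1],1])
def atz(p,uv,z):
    c,d=ray(p,uv); return c+d*(z-c[2])/d[2]
def proj(p,X):
    R=np.array(p["R"]);t=np.array(p["t"]).ravel()
    return cv2.projectPoints(np.array(X,float).reshape(-1,3),cv2.Rodrigues(R)[0],t,np.array(p["intrinsics"]),np.array(p["D"],float))[0][:,0]
def crop(im,x,y,w,h,k): return cv2.resize(im[y:y+h,x:x+w],(w*k,h*k),interpolation=cv2.INTER_CUBIC)
E
python3 - <<'E'
from h import *
from station import imaging
import pickle
ps={n:imaging.capture(n) for n in("top","scene")}
pickle.dump(ps,open("ps.pkl","wb"))
t,s=ps["top"],ps["scene"]
cv2.imwrite("pics/crop1.png",np.vstack([np.hstack([crop(t["img"],264,176,64,64,6),crop(t["img"],362,234,48,48,8)]),np.hstack([crop(s["img"],280,175,64,36,6),crop(s["img"],328,268,48,27,8)])]))
for n,uv,z in [("stand base",(294.5,209.5),.012),("collar",(387,258),.024),("screw",(380,267),.012)]: print(n,atz(t,uv,z).round(4))
print("collar s",atz(s,(354,286),.012).round(4))
E
```

```text
stand base [0.5937 0.0421 0.012 ]
collar [ 0.4741 -0.1886  0.024 ]
screw [ 0.452  -0.1727  0.012 ]
collar s [ 0.4789 -0.192   0.012 ]
```

View pics/crop1.png

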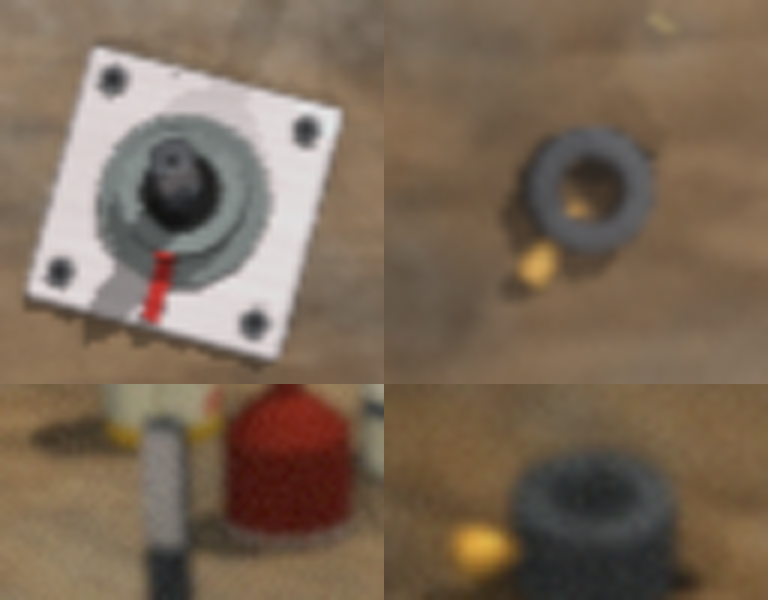

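The crops confirm the choice: an aluminium base with a grey housing and red pointer, and a small dark collar with a brass screw. Next I'll work out the stand yaw, the collar heading and the flat's direction.

```bash
python3 - <<'E'
from h import *
import pickle
ps=pickle.load(open("ps.pkl","rb")); t,s=ps["top"],ps["scene"]
P=lambda x,y,x0,y0,k:(x0+(x+.5)/k-.5,y0+(y+.5)/k-.5)
c=[atz(t,P(x,y,264,176,6),.012) for x,y in[(96,46),(342,108),(279,360),(25,293)]]
print("corners",np.round(c,4).tolist(),"centre",np.mean(c,0).round(4),[round(np.linalg.norm(c[i]-c[i-1]),4) for i in range(4)])
e=(c[3]-c[0])+(c[2]-c[1]); print("pointer yaw",np.degrees(np.arctan2(e[1],e[0])))
e=(c[0]-c[1])+(c[3]-c[2]); print("left edge yaw",np.degrees(np.arctan2(e[1],e[0])))
a,b=[atz(t,P(x,y,264,176,6),z) for x,y,z in [(152,318,.02),(165,255,.044)]]
print("ptr pts",a.round(4),b.round(4))
print("shaft top",atz(t,P(172,150,264,176,6),.135).round(4))
cc=atz(t,P(592-384,187,362,234,8),.024); sc=atz(t,P(538-384,264,362,234,8),.012)
d=sc-cc;print("collar",cc.round(4),"screw",sc.round(4),np.degrees(np.arctan2(d[1],d[0])),np.hypot(*d[:2]))
X=np.mean(c,0)
print("scene cam",(-s["R"].T@s["t"]).round(3))
print("proj shaft in scene z=.135,.11,.085,.06",proj(s,[[X[0],X[1],z] for z in(.135,.11,.085,.06)]).round(1).tolist())
print("proj shaft in top",proj(t,[[X[0],X[1],z] for z in(.135,.085)]).round(1).tolist())
cv2.imwrite("pics/crop2.png",np.hstack([crop(s["img"],290,172,40,50,12)[:,:,:],crop(t["img"],280,190,25,50,12)]))
g=s["img"].astype(int)
for v in (186,190,194,198,204,208,212): print(v,g[v,298:318].mean(1).astype(int).tolist())
E
```

```text
corners [[0.6601, 0.081, 0.012], [0.6349, -0.0229, 0.012], [0.5287, 0.0021, 0.012], [0.5553, 0.1083, 0.012]] centre [0.5948 0.0421 0.012 ] [np.float64(0.1083), np.float64(0.1069), np.float64(0.1092), np.float64(0.1095)]
pointer yaw 166.04523820007972
left edge yaw 76.1603411826229
ptr pts [0.5449 0.0548 0.02  ] [0.5685 0.0488 0.044 ]
shaft top [0.5988 0.0428 0.135 ]
collar [ 0.4768 -0.19    0.024 ] screw [ 0.4531 -0.1747  0.012 ] 147.09578774000016 0.028134767149045517
scene cam [-0.094 -0.647  0.515]
proj shaft in scene z=.135,.11,.085,.06 [[306.1, 180.7], [306.5, 190.8], [306.9, 200.7], [307.3, 210.4]]
proj shaft in top [[292.5, 202.4], [293.4, 205.3]]
186 [74, 74, 76, 78, 83, 105, 117, 124, 126, 128, 120, 107, 84, 79, 89, 94, 98, 98, 82, 64]
190 [112, 113, 111, 113, 114, 116, 125, 125, 127, 126, 123, 107, 88, 81, 89, 97, 97, 91, 83, 61]
194 [121, 115, 115, 117, 115, 120, 125, 124, 121, 120, 121, 105, 85, 76, 83, 93, 95, 91, 75, 60]
198 [113, 113, 115, 116, 114, 113, 114, 118, 116, 118, 118, 108, 86, 63, 62, 57, 54, 53, 58, 58]
204 [118, 119, 115, 114, 109, 93, 68, 50, 43, 43, 42, 36, 46, 67, 85, 102, 101, 101, 97, 93]
208 [121, 121, 125, 126, 122, 110, 84, 58, 45, 39, 38, 42, 45, 60, 85, 99, 108, 109, 112, 114]
212 [125, 125, 125, 126, 119, 113, 95, 64, 49, 39, 38, 40, 44, 61, 88, 106, 113, 112, 110, 108]
```

View pics/crop2.png

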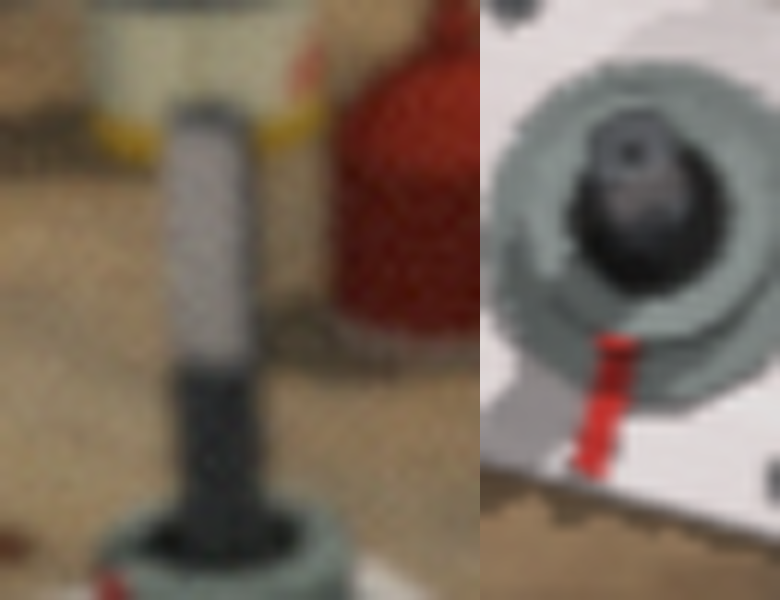

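The flat's normal is at about 205° yaw (bright face at columns 303–309, dark strip on the right at 309–311). The pointer is at 166°, so the turn is about −39°. Shaft axis ≈ (0.596, 0.0425). The collar is at (0.477, −0.190) with its screw at about 147°. Now I'll move over to the shaft.

Call:
arm_command(
  motion=[
    [[0,0,0],[0.0247,0,-0.0308],0.05],
    [[0,0,0],[0.0247,0,-0.0308],0.05],
    [[0,0,0],[0.0247,0,-0.0308],0.05],
    [[0,0,0],[0.0247,0,-0.0308],0.05],
    [[0,0,0],[0.0247,0,-0.0308],0.05],
  ],
)

```text
time: 1.5
position: [0.3852, -0.4226, 0.2565]
ee_rot: [-0.953, -1.543, 1.543]
ft_force: [-0.2, 0.2, 0.1]
grip_width: 0.584
```

Call:
arm_command(
  motion=[
    [[0,0,0],[0.0247,0,-0.0308],0.05],
    [[0,0,0],[0.0247,0,-0.0308],0.05],
    [[0,0,0],[0.0247,0,-0.0308],0.05],
    [[0,0,0],[0.0247,0,-0.0308],0.05],
    [[0,0,0],[0.0247,0,-0.0308],0.05],
  ],
)

```text
time: 2.0
position: [0.4676, -0.243, 0.2567]
ee_rot: [-0.953, -1.543, 1.543]
ft_force: [0.4, -0.7, 0.1]
grip_width: 0.585
```

Call:
arm_command(
  motion=[
    [[0,0,0],[0.0247,0,-0.0308],0.05],
    [[0,0,0],[0.0247,0,-0.0308],0.05],
    [[0,0,0],[0.0247,0,-0.0308],0.05],
    [[0,0,0],[0.0247,0,-0.0308],0.05],
    [[0,0,0],[0.0247,0,-0.0308],0.05],
  ],
)

```text
time: 2.5
position: [0.5499, -0.0635, 0.2567]
ee_rot: [-0.953, -1.543, 1.543]
ft_force: [0.9, -0.3, -0.2]
grip_width: 0.586
```

Call:
arm_command(
  motion=[
    [[0,0,0],[0.0247,0,-0.0308],0.05],
    [[0,0,0],[0.0247,0,-0.0308],0.05],
    [[0,0,0],[0.0247,0,-0.0308],0.05],
    [[0,-8,0],[0,0,0],0.05],
    [[0,-8,0],[0,0,0],0.05],
  ],
)

```text
time: 3.0
position: [0.5992, 0.044, 0.2559]
ee_rot: [-0.754, -1.737, 1.738]
ft_force: [-0.5, -0.8, -0.0]
grip_width: 0.586
```

Call:
arm_command(
  motion=[
    [[0,-8,0],[0,0,0],0.05],
    [[0,-8,0],[0,0,0],0.05],
    [[0,-8,0],[0,0,0],0.05],
    [[0,-8,0],[0,0,0],0.05],
    [[0,-8,0],[0,0,0],0.05],
  ],
)

```text
time: 3.5
position: [0.5988, 0.0426, 0.2564]
ee_rot: [-0.133, -2.158, 2.158]
ft_force: [-0.7, 0.4, -0.5]
grip_width: 0.589
```

Call:
arm_command(
  motion=[
    [[0,-8,0],[0,0,0],0.05],
    [[0,-8,0],[0,0,0],0.05],
    [[0,-8,0],[0,0,0],0.05],
    [[0,-8,0],[0,0,0],0.05],
    [[0,0,0],[0,0,0],0.05],
  ],
)

```text
time: 4.0
position: [0.5988, 0.0426, 0.2564]
ee_rot: [-0.435, 1.983, -1.983]
ft_force: [0.7, 0.1, 0.3]
grip_width: 0.582
```

Call:
arm_command(
  motion=[
    [[0,0,0],[0,0.037,0],0.05],
    [[0,0,0],[0,0.037,0],0.05],
    [[0,0,0],[0,0,0],0.05],
  ],
)

```text
time: 4.3
position: [0.5958, 0.0418, 0.1776]
ee_rot: [-0.438, 1.99, -1.99]
ft_force: [-0.5, -0.7, -0.2]
grip_width: 0.586
```

```bash
python3 - <<'E'
from h import *
from station import r,imaging
s=r.state(); M=Rn.from_rotvec(s['ee_rot']).as_matrix(); print(s['position'],np.degrees(np.arctan2(M[1,0],M[0,0])),M[:,1].round(3),s["joint_positions"].round(3))
S=imaging.capture("scene");T=imaging.capture("top")
print(proj(S,[s['position']+.025*M[:,1],[.596,.0425,.135]]),proj(T,[s['position']+.025*M[:,1]]))
cv2.imwrite("pics/a.png",np.hstack([crop(S["img"],260,140,90,90,4),crop(T["img"],245,150,90,90,4)]))
E
```

```text
[0.59580896 0.04182914 0.17760784] -155.64025712795404 [-0.008 -0.002 -1.   ] [ 0.396  0.299 -0.265 -0.002 -1.016  0.03 ]
[[306.16843572 173.41514904]
 [306.35147188 180.51661617]] [[292.37428159 200.91497828]]
```

View pics/a.png

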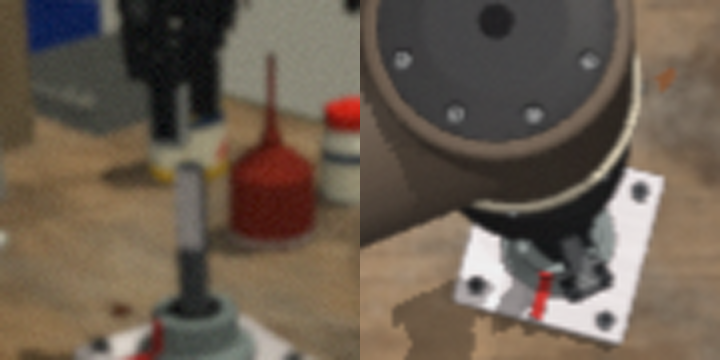

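The fingers straddle the shaft in line with its column: scene crop (187,165), full picture column about 306. Now I'll descend and pinch.

Call:
arm_command(
  motion=[
    [[0,0,0],[-0.0025,0.025,0],0.05],
    [[0,0,0],[0,0.024,0],0.05],
    [[0,0,0],[0,0,0],0.05],
    [[0,0,0],[0,0,0],0.05],
  ],
  newtons=30,
)

```text
time: 4.8
position: [0.6022, 0.0438, 0.1353]
ee_rot: [-0.431, 1.983, -1.984]
ft_force: [0.9, -0.5, -0.1]
grip_width: 0.583
```

Call:
arm_command(
  motion=[
    [[0,0,0],[0,0,0],0.025],
    [[0,0,0],[0,0,0],0.02],
    [[0,0,0],[0,0,0],0.015],
    [[0,0,0],[0,0,0],0.005],
    [[0,0,0],[0,0,0],0.005],
  ],
  newtons=30,
)

```text
time: 5.3
position: [0.5987, 0.0423, 0.1343]
ee_rot: [-0.437, 1.985, -1.987]
ft_force: [-9.9, -2.9, 9.6]
grip_width: 0.143
```

Call:
arm_command(
  motion=[
    [[0,0,0],[0,0,0],0.005],
    [[0,0,0],[0,0,0],0.005],
  ],
  newtons=30,
)

```text
time: 5.5
position: [0.5987, 0.0422, 0.1343]
ee_rot: [-0.437, 1.985, -1.987]
ft_force: [-9.8, -3.3, 10.6]
grip_width: 0.144
```

```bash
python3 - <<'E'
from h import *
from station import r
s=r.state(); M=Rn.from_rotvec(s['ee_rot']).as_matrix(); print(s['position'],np.degrees(np.arctan2(M[1,0],M[0,0])),M[:,1].round(3),s["ft_force"],s["torque"],s["grip_width"]*85.4)
E
```

```text
[0.5986572  0.04223973 0.13428963] -155.40265444071642 [-0.004 -0.002 -1.   ] [-9.83143816 -3.32521985 10.58734891] [-1.12140302  3.69285562  0.02132649] 12.25984479438359
```

Flush pinch: the opening is about 12.3–13 mm. I'll take off the side load and turn the shaft −38.5°, toward the pointer at 166°.

Call:
arm_command(
  motion=[
    [[0,0,0],[0.003,0,0],0.005],
    [[0,0,0],[0,0,0],0.005],
  ],
  newtons=60,
)

```text
time: 5.7
position: [0.5984, 0.0422, 0.1344]
ee_rot: [-0.432, 1.983, -1.984]
ft_force: [-3.3, -0.9, 6.7]
grip_width: 0.133
```

Call:
arm_command(
  motion=[
    [[0,7.7,0],[0,0,0.0003],0.005],
    [[0,7.7,0],[0,0,0.0003],0.005],
    [[0,7.7,0],[0,0,0.0003],0.005],
    [[0,7.7,0],[0,0,0.0003],0.005],
    [[0,7.7,0],[0,0,0.0003],0.005],
  ],
)

```text
time: 6.2
position: [0.5983, 0.0406, 0.1344]
ee_rot: [-0.26, -2.089, 2.09]
ft_force: [-5.7, -0.4, 8.5]
grip_width: 0.135
```

Call:
arm_command(
  motion=[
    [[0,0,0],[0,0,0],0.005],
    [[0,0,0],[0,0,0],0.005],
  ],
)

```text
time: 6.4
position: [0.5983, 0.0406, 0.1344]
ee_rot: [-0.255, -2.092, 2.093]
ft_force: [-6.3, -0.5, 8.7]
grip_width: 0.134
```

```bash
cat >> h.py <<'E'
def st():
    from station import r
    s=r.state(); M=Rn.from_rotvec(s['ee_rot']).as_matrix(); print(s['time'],s['position'].round(4),"yaw",np.degrees(np.arctan2(M[1,0],M[0,0])).round(2),M[:,1].round(3),s["ft_force"].round(1),s["torque"].round(2),(s["grip_width"]*85.4).round(2),s["joint_positions"].round(2)); return s,M
E
python3 -c "
from h import *
st()"
```

```text
Traceback (most recent call last):
  File "h.py", line 16, in st
    s=r.state(); M=Rn.from_rotvec(s['ee_rot']).as_matrix(); print(s['time'],s['position'].round(4),"yaw",np.degrees(np.arctan2(M[1,0],M[0,0])).round(2),M[:,1].round(3),s["ft_force"].round(1),s["torque"].round(2),(s["grip_width"]*85.4).round(2),s["joint_positions"].round(2)); return s,M
                                                                                                                                                                                                                    ^^^^^^^^^^^^^^^^^^^^^^^^^^^^
AttributeError: 'float' object has no attribute 'round'
```

```bash
sed -i 's/(s\["grip_width"\]\*85.4).round(2)/round(s["grip_width"]*85.4,2)/' h.py; python3 -c "
from h import *
st()"
```

```text
6.4 [0.5983 0.0406 0.1344] yaw 166.12 [-0. -0. -1.] [-6.3 -0.5  8.7] [-0.39  1.93 -0.05] 11.44 [ 0.39  0.34 -0.32  0.   -0.91 -0.64]
```

Call:
arm_command(
  motion=[
    [[0,0,0],[0,0,0],0.05],
    [[0,0,0],[0,0,0],0.05],
    [[0,0,0],[0,0,0],0.05],
    [[0,0,0],[0,-0.03,0],0.06],
    [[0,0,0],[0,-0.04,0],0.06],
  ],
)

```text
time: 6.9
position: [0.5974, 0.0406, 0.2018]
ee_rot: [-0.25, -2.089, 2.093]
ft_force: [1.0, 0.4, 0.2]
grip_width: 0.704
```

Call:
arm_command(
  motion=[
    [[0,0,0],[0,-0.03,0],0.065],
    [[0,0,0],[0.0089,0,0.0361],0.065],
    [[0,0,0],[0.0089,0,0.0361],0.065],
    [[0,0,0],[0.0089,0,0.0361],0.065],
    [[0,0,0],[0.0089,0,0.0361],0.065],
  ],
)

```text
time: 7.4
position: [0.5288, -0.0917, 0.2334]
ee_rot: [-0.254, -2.093, 2.093]
ft_force: [-0.0, 0.0, 0.6]
grip_width: 0.761
```

Call:
arm_command(
  motion=[
    [[0,0,0],[0.0089,0,0.0361],0.065],
    [[0,0,0],[0.0089,0,0.0361],0.065],
    [[0,0,0],[0.0089,0,0.0361],0.065],
    [[0,-7.9,0],[0,0,0],0.065],
    [[0,-7.9,0],[0,0,0],0.065],
  ],
)

```text
time: 7.9
position: [0.4771, -0.1906, 0.2334]
ee_rot: [-0.04, 2.203, -2.203]
ft_force: [0.9, -0.3, -0.4]
grip_width: 0.757
```

Call:
arm_command(
  motion=[
    [[0,-7.9,0],[0,0,0],0.065],
    [[0,-7.9,0],[0,0,0],0.065],
    [[0,-7.9,0],[0,0,0],0.065],
    [[0,-7.9,0],[0,0,0],0.065],
    [[0,-7.9,0],[0,0,0],0.065],
  ],
)

```text
time: 8.4
position: [0.4777, -0.1895, 0.2333]
ee_rot: [-0.685, 1.797, -1.797]
ft_force: [-0.5, 0.2, -0.5]
grip_width: 0.761
```

Call:
arm_command(
  motion=[
    [[0,-7.9,0],[0,0,0],0.065],
    [[0,-7.9,0],[0,0,0],0.065],
    [[0,0,0],[0,0,0],0.065],
  ],
)

```text
time: 8.7
position: [0.4777, -0.1895, 0.2333]
ee_rot: [-0.883, 1.615, -1.615]
ft_force: [-0.2, -0.0, -0.6]
grip_width: 0.766
```

```bash
python3 - <<'E'
from h import *
from station import imaging
st()
S=imaging.capture("scene");T=imaging.capture("top")
n=np.array([np.cos(np.radians(166.1)),np.sin(np.radians(166.1)),0])
print(proj(S,[[.596,.0412,.135],[.596,.0412,.11]]).round(1).tolist())
cv2.imwrite("pics/b.png",np.hstack([crop(S["img"],285,165,45,75,8),crop(T["img"],270,180,50,75,8)]))
E
```

```text
8.7 [ 0.4777 -0.1895  0.2333] yaw -122.65 [ 0.  0. -1.] [-0.2 -0.  -0.6] [-0.05  0.01  0.08] 65.4 [ 0.    0.11 -0.37 -0.   -1.09  1.  ]
[[306.8, 180.6], [307.2, 190.7]]
```

View pics/b.png

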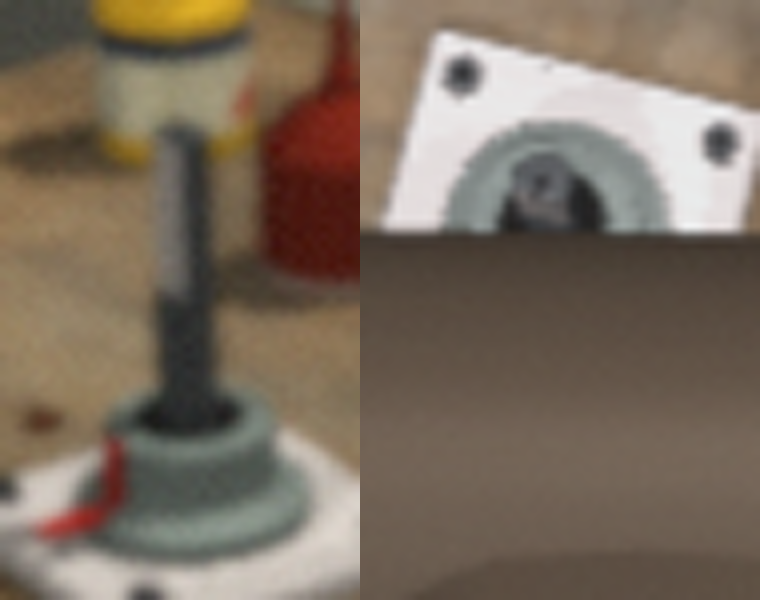

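The narrow bright flat is now at the left, on the side of the red pointer: scene crop (172,215), about 4 px wide as expected at 166°. Next I'll refine the collar position from both views.

```bash
python3 - <<'E'
from h import *
import pickle
ps=pickle.load(open("ps.pkl","rb")); t,s=ps["top"],ps["scene"]
print("scene top-ring",atz(s,(353.8,281.4),.024).round(4),"top",atz(t,(387.56,256.9),.024).round(4))
# dark-ring contour fit: top view
def fit(p,x0,y0,w,h,thr):
    g=crop(cv2.cvtColor(p["img"],cv2.COLOR_BGR2GRAY),x0,y0,w,h,8)
    sat=crop(p["img"],x0,y0,w,h,8).astype(int); chroma=sat[...,2]-sat[...,0]
    m=((chroma<thr)*255).astype(np.uint8)
    c=max(cv2.findContours(m,cv2.RETR_EXTERNAL,cv2.CHAIN_APPROX_NONE)[0],key=cv2.contourArea)
    x,y,ww,hh=cv2.boundingRect(c); return (x0+x/8-.5,x0+(x+ww)/8-.5,y0+y/8-.5,y0+(y+hh)/8-.5)
print(fit(t,370,240,34,34,12),fit(s,336,268,38,34,10))
# model bounds for candidate centres
a=np.linspace(0,2*np.pi,73)
def bounds(p,x,y):
    q=proj(p,[[x+.02*np.cos(i),y+.02*np.sin(i),z] for i in a for z in(0,.024)]); return [*q.min(0),*q.max(0)]
for c in [(.4768,-.190),(.478,-.191)]: print(c,np.round(bounds(t,*c),1),np.round(bounds(s,*c),1))
E
```

```text
scene top-ring [ 0.4769 -0.193   0.024 ] top [ 0.4769 -0.19    0.024 ]
(379.0, 394.875, 249.625, 265.0) (344.0, 364.0, 276.25, 296.75)
(0.4768, -0.19) [378.3 248.8 395.6 265.2] [342.  275.  363.1 297.5]
(0.478, -0.191) [378.7 248.3 396.  264.7] [342.8 274.9 363.9 297.4]
```

Call:
arm_command(
  motion=[
    [[0,0,0],[0.0011,0.04,0.0011],0.065],
    [[0,0,0],[0,0.04,0],0.065],
    [[0,0,0],[0,0.04,0],0.065],
    [[0,0,0],[0,0.04,0],0.065],
    [[0,0,0],[0,0.02,0],0.065],
  ],
)

```text
time: 9.3
position: [0.4762, -0.1909, 0.0503]
ee_rot: [-0.882, 1.623, -1.619]
ft_force: [-0.3, -0.1, -0.3]
grip_width: 0.763
```

Call:
arm_command(
  motion=[
    [[0,0,0],[0,0,0],0.065],
    [[0,0,0],[0,0,0],0.065],
  ],
)

```text
time: 9.5
position: [0.4783, -0.1911, 0.0536]
ee_rot: [-0.882, 1.618, -1.618]
ft_force: [0.5, 0.9, 0.5]
grip_width: 0.758
```

```bash
python3 - <<'E'
from h import *
from station import imaging
s,M=st()
S=imaging.capture("scene");T=imaging.capture("top")
cv2.imwrite("pics/c.png",np.hstack([crop(S["img"],320,240,70,70,6),crop(T["img"],352,224,60,70,6)]))
E
```

```text
9.5 [ 0.4783 -0.1911  0.0536] yaw -122.86 [-0. -0. -1.] [0.5 0.9 0.5] [ 0.05 -0.05  0.02] 64.75 [ 0.    0.33 -0.58  0.   -0.66  1.  ]
```

View pics/c.png

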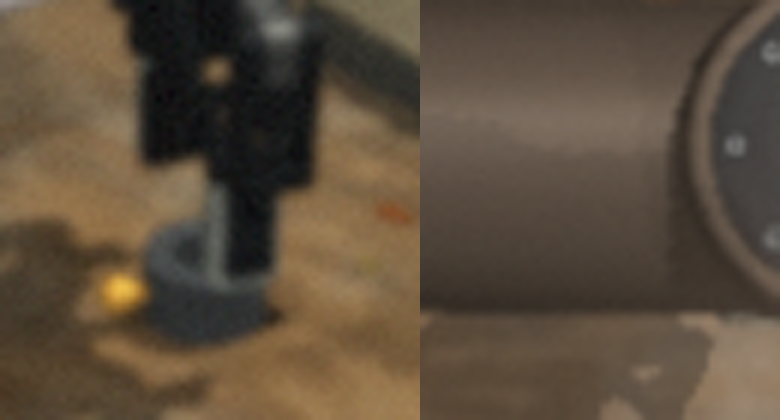

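```bash
python3 - <<'E'
from h import *
from station import imaging
s,M=st()
S=imaging.capture("scene")
pr=lambda v:(((proj(S,[s['position']+M@np.array(v)])[0]-[320,240]+.5)*6)).round(0).tolist()
for y in(.012,.018,.025):
    print(y,"pad edge -11",pr([.0325,y,-.011]),"back -11",pr([.047,y,-.011]),"back +11",pr([.047,y,.011]))
for c in((.4768,-.19),(.478,-.191),(.479,-.1925)):
    a=np.linspace(0,2*np.pi,73);q=(proj(S,[[c[0]+.02*np.cos(i),c[1]+.02*np.sin(i),z] for i in a for z in(0,.024)])-[320,240]+.5)*6
    print(c,q.min(0).round(),q.max(0).round())
    print(" screw end",((proj(S,[[c[0]+.034*np.cos(np.radians(147)),c[1]+.034*np.sin(np.radians(147)),.012]])[0]-[320,240]+.5)*6).round())
E
```

```text
9.6 [ 0.4791 -0.1911  0.0548] yaw -122.82 [ 0.002 -0.    -1.   ] [0.3 0.2 1. ] [-0.03 -0.07 -0.01] 64.86 [ 0.    0.33 -0.58  0.   -0.66  1.  ]
0.012 pad edge -11 [205.0, 258.0] back -11 [221.0, 285.0] back +11 [290.0, 272.0]
0.018 pad edge -11 [205.0, 275.0] back -11 [221.0, 301.0] back +11 [290.0, 289.0]
0.025 pad edge -11 [205.0, 294.0] back -11 [220.0, 321.0] back +11 [289.0, 308.0]
(0.4768, -0.19) [135. 213.] [261. 348.]
 screw end [ 96. 297.]
(0.478, -0.191) [140. 213.] [266. 348.]
 screw end [100. 297.]
(0.479, -0.1925) [146. 213.] [272. 348.]
 screw end [106. 297.]
```

The scene view puts the collar at about (0.4785, −0.192), with the near finger at its side (240,275), which agrees with the TCP. I'll descend and grip.

Call:
arm_command(
  motion=[
    [[0,0,0],[0,0.014,0.0004],0.065],
    [[0,0,0],[0,0.012,0],0.065],
    [[0,0,0],[0,0,0],0.065],
    [[0,0,0],[0,0,0],0.055],
    [[0,0,0],[0,0,0],0.05],
  ],
  newtons=30,
)

```text
time: 10.15
position: [0.4786, -0.1913, 0.0278]
ee_rot: [-0.881, 1.616, -1.617]
ft_force: [0.2, -0.1, -0.5]
grip_width: 0.587
```

Call:
arm_command(
  motion=[
    [[0,0,0],[0,0,0],0.044],
    [[0,0,0],[0,0,0],0.038],
    [[0,0,0],[0,0,0],0.033],
    [[0,0,0],[0,0,0],0.03],
    [[0,0,0],[0,0,0],0.03],
  ],
  newtons=30,
)

```text
time: 10.65
position: [0.4785, -0.1913, 0.028]
ee_rot: [-0.882, 1.616, -1.617]
ft_force: [-1.3, 0.1, 5.9]
grip_width: 0.457
```

```bash
python3 -c "
from h import *
st()"
```

```text
10.65 [ 0.4785 -0.1913  0.028 ] yaw -122.76 [ 0.001 -0.    -1.   ] [-1.3  0.1  5.9] [0.09 0.54 0.01] 39.04 [ 0.    0.37 -0.6   0.   -0.6   1.  ]
```

Gripped at 39 mm. Now I'll lift it and carry it above the shaft, turning +19°.

Call:
arm_command(
  motion=[
    [[0,0,0],[0,0,0],0.03],
    [[0,0,0],[0,-0.02,0],0.03],
    [[0,0,0],[0,-0.04,0],0.03],
    [[0,0,0],[0,-0.04,0],0.03],
    [[0,0,0],[0,-0.04,0],0.03],
  ],
  newtons=50,
)

```text
time: 11.15
position: [0.4776, -0.1911, 0.1688]
ee_rot: [-0.882, 1.617, -1.616]
ft_force: [1.1, -0.2, -2.1]
grip_width: 0.454
```

Call:
arm_command(
  motion=[
    [[0,0,0],[0,-0.03,0],0.03],
    [[0,0,0],[0,0,0],0.03],
    [[0,0,0],[-0.037,0,-0.0039],0.03],
    [[0,0,0],[-0.037,0,-0.0039],0.03],
    [[0,0,0],[-0.037,0,-0.0039],0.03],
  ],
)

```text
time: 11.65
position: [0.5282, -0.0906, 0.1967]
ee_rot: [-0.882, 1.618, -1.617]
ft_force: [1.1, 0.1, -1.2]
grip_width: 0.448
```

Call:
arm_command(
  motion=[
    [[0,0,0],[-0.037,0,-0.0039],0.03],
    [[0,0,0],[-0.037,0,-0.0039],0.03],
    [[0,0,0],[-0.037,0,-0.0039],0.03],
    [[0,0,0],[-0.037,0,-0.0039],0.03],
    [[0,-6.3,0],[0,0,0],0.03],
  ],
)

```text
time: 12.15
position: [0.5968, 0.0448, 0.1958]
ee_rot: [-0.957, 1.539, -1.538]
ft_force: [-0.3, -0.0, -2.0]
grip_width: 0.45
```

Call:
arm_command(
  motion=[
    [[0,-6.3,0],[0,0,0],0.03],
    [[0,-6.3,0],[0,0,0],0.03],
    [[0,0,0],[0,0,0],0.03],
    [[0,0,0],[0,0,0],0.03],
  ],
)

```text
time: 12.55
position: [0.595, 0.0412, 0.1966]
ee_rot: [-1.084, 1.388, -1.387]
ft_force: [-0.3, -0.4, -2.9]
grip_width: 0.453
```

```bash
python3 - <<'E'
from h import *
from station import imaging
s,M=st()
S=imaging.capture("scene");T=imaging.capture("top")
cv2.imwrite("pics/d.png",np.hstack([crop(S["img"],275,140,65,70,6),crop(T["img"],262,175,65,70,6)]))
E
```

```text
12.55 [0.595  0.0412 0.1966] yaw -104.07 [-0.001 -0.    -1.   ] [-0.3 -0.4 -2.9] [ 0.01  0.01 -0.01] 38.69 [ 0.4   0.28 -0.25 -0.   -1.05  0.93]
```

View pics/d.png

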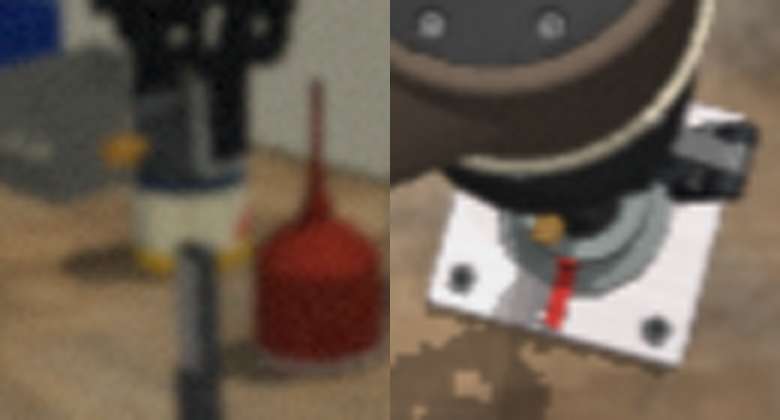

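```bash
python3 - <<'E'
from h import *
from station import imaging,models
s,M=st()
S=imaging.capture("scene");T=imaging.capture("top")
a=np.linspace(0,2*np.pi,73)
def show(p,o,c,z0,z1,rad):
    q=(proj(p,[[c[0]+rad*np.cos(i),c[1]+rad*np.sin(i),z] for i in a for z in(z0,z1)])-o+.5)*6; return q.min(0).round(1),q.max(0).round(1)
c=(.5955,.0412);zc=.1966-.016
print("collar pred",show(S,[275,140],c,zc-.012,zc+.012,.02))
n=np.array([np.cos(np.radians(166)),np.sin(np.radians(166))])
for d in(.0295,.034):
  print("screw pred",d,((proj(S,[[*(np.array(c)+d*n),zc]])[0]-[275,140]+.5)*6).round(1),((proj(T,[[*(np.array(c)+d*n),zc]])[0]-[262,175]+.5)*6).round(1))
print("shaft pred z.075",show(S,[275,140],(.596,.0412),.074,.076,.009), "z .11",show(S,[275,140],(.596,.0412),.109,.111,.009))
g=S["img"].astype(int).mean(2)
for v in (200,203,206): print(v,g[v,300:316].astype(int).tolist())
for v in (162,165,167): print(v,g[v,290:316].astype(int).tolist())
for p in(S,T): print([(np.round(d["uv"],1).tolist(),round(d["score"],2)) for d in models.boxes_of("collar_screw",p)][:3])
def brass(p,x0,y0,w,h,o):
    im=p["img"][y0:y0+h,x0:x0+w].astype(float); m=np.clip(im[...,2]-im[...,0]-60,0,None); yy,xx=np.mgrid[:h,:w]
    return ((np.array([(m*xx).sum(),(m*yy).sum()])/m.sum()+[x0,y0]-o+.5)*6).round(1)
print("brass",brass(S,290,158,12,14,[275,140]),brass(T,346-262+262-0-0 if 0 else 282,206,14,14,[262,175]))
E
```

```text
12.65 [0.5952 0.0412 0.197 ] yaw -104.02 [-0.001 -0.    -1.   ] [-1.1  0.3 -2.1] [0.05 0.06 0.01] 38.09 [ 0.4   0.28 -0.25 -0.   -1.05  0.93]
collar pred (array([133.2,  86.4]), array([242.5, 182.3]))
screw pred 0.0295 [120.2 149.7] [162.7 225.8]
screw pred 0.034 [109.7 152.1] [159.5 237.7]
shaft pred z.075 (array([176.1, 378.3]), array([222.3, 402. ])) z .11 (array([172.5, 296.1]), array([219.4, 318.9]))
200 [110, 113, 112, 104, 93, 84, 79, 71, 55, 48, 47, 50, 53, 55, 58, 56]
203 [110, 105, 105, 92, 68, 44, 43, 47, 43, 46, 48, 61, 77, 87, 87, 79]
206 [124, 123, 118, 102, 75, 49, 37, 39, 43, 42, 50, 65, 89, 105, 110, 111]
162 [65, 66, 70, 73, 76, 80, 77, 60, 57, 45, 42, 37, 40, 39, 40, 41, 47, 62, 75, 68, 40, 20, 16, 19, 25, 42]
165 [69, 72, 73, 78, 85, 83, 78, 72, 61, 50, 44, 38, 40, 42, 39, 43, 48, 60, 73, 69, 43, 26, 26, 29, 39, 54]
167 [65, 68, 65, 72, 70, 72, 68, 57, 44, 35, 38, 37, 35, 38, 41, 40, 45, 61, 72, 81, 70, 63, 63, 68, 79, 87]
[([300.1, 159.7], 0.53)]
[]
brass [124.  148.7] [160.8 233. ]
```

The shaft projection matches its image. The collar looks about 1.5–2 mm toward tool +z of the TCP, so I'll correct for that and then descend slowly, watching the force.

Call:
arm_command(
  motion=[
    [[0,0,0],[0,0.014,-0.0008],0.03],
    [[0,0,0],[0,0.014,0],0.03],
    [[0,0,0],[0,0,0],0.03],
    [[0,0,0],[0,0,0],0.03],
  ],
)

```text
time: 13.25
position: [0.5948, 0.0414, 0.1695]
ee_rot: [-1.085, 1.385, -1.386]
ft_force: [0.6, 1.2, -1.1]
grip_width: 0.454
```

Call:
arm_command(
  motion=[
    [[0,0,0],[0,0.003,0],0.03],
    [[0,0,0],[0,0.003,0],0.03],
    [[0,0,0],[0,0.003,0],0.03],
    [[0,0,0],[0,0,0],0.03],
  ],
)

```text
time: 13.65
position: [0.5948, 0.0415, 0.1601]
ee_rot: [-1.085, 1.385, -1.385]
ft_force: [0.9, -0.1, -1.7]
grip_width: 0.451
```

```bash
python3 -c "
from h import *
st()"
```

```text
13.65 [0.5948 0.0415 0.1601] yaw -103.87 [ 0.  0. -1.] [ 0.9 -0.1 -1.7] [ 0.03 -0.21 -0.05] 38.48 [ 0.4   0.31 -0.3   0.   -0.97  0.93]
```

Call:
arm_command(
  motion=[
    [[0,0,0],[0,0.003,0],0.03],
    [[0,0,0],[0,0.003,0],0.03],
    [[0,0,0],[0,0.003,0],0.03],
    [[0,0,0],[0,0,0],0.03],
  ],
)

```text
time: 14.05
position: [0.5948, 0.0415, 0.1509]
ee_rot: [-1.085, 1.385, -1.385]
ft_force: [2.5, 0.3, -2.7]
grip_width: 0.45
```

```bash
python3 -c "
from h import *
st()"
```

```text
14.05 [0.5948 0.0415 0.1509] yaw -103.87 [ 0. -0. -1.] [ 2.5  0.3 -2.7] [-0.02 -0.61 -0.  ] 38.42 [ 0.4   0.32 -0.31  0.   -0.95  0.93]
```

Call:
arm_command(
  motion=[
    [[0,0,0],[0,0,0.0008],0.03],
    [[0,0,0],[0,0.003,0],0.03],
    [[0,0,0],[0,0.003,0],0.03],
    [[0,0,0],[0,0,0],0.03],
  ],
)

```text
time: 14.45
position: [0.595, 0.0412, 0.1446]
ee_rot: [-1.086, 1.386, -1.385]
ft_force: [-0.5, -1.1, -1.8]
grip_width: 0.449
```

```bash
python3 -c "
from h import *
st()"
```

```text
14.45 [0.595  0.0412 0.1446] yaw -103.88 [-0.001 -0.    -1.   ] [-0.5 -1.1 -1.8] [ 0.   -0.02 -0.01] 38.36 [ 0.4   0.33 -0.31 -0.   -0.93  0.93]
```

Free again, with the moment about zero. I'll continue down to TCP z ≈ 0.126.

Call:
arm_command(
  motion=[
    [[0,0,0],[0,0.004,0],0.03],
    [[0,0,0],[0,0.004,0],0.03],
    [[0,0,0],[0,0.004,0],0.03],
    [[0,0,0],[0,0.004,0],0.03],
    [[0,0,0],[0,0.0025,0],0.03],
  ],
)

```text
time: 14.95
position: [0.5953, 0.0413, 0.1262]
ee_rot: [-1.085, 1.386, -1.385]
ft_force: [-1.0, -0.3, -1.9]
grip_width: 0.452
```

Call:
arm_command(
  motion=[
    [[0,0,0],[0,0,0],0.03],
    [[0,0,0],[0,0,0],0.03],
    [[0,0,0],[0,0,0],0.03],
  ],
)

```text
time: 15.25
position: [0.5956, 0.0414, 0.127]
ee_rot: [-1.085, 1.385, -1.385]
ft_force: [0.4, -0.7, -1.3]
grip_width: 0.451
```

```bash
python3 - <<'E'
from h import *
from station import imaging
s,M=st()
S=imaging.capture("scene");T=imaging.capture("top")
pr=lambda X:((proj(S,[X])[0]-[275,150]+.5)*6).round(1)
n=np.array([np.cos(np.radians(166)),np.sin(np.radians(166))])
for z in(.105,.11,.115): print(z,"screw head pred",pr([*(np.array([.596,.0412])+.0295*n),z]))
cv2.imwrite("pics/e.png",np.hstack([crop(S["img"],275,150,65,75,6),crop(T["img"],262,175,65,75,6)]))
E
```

```text
15.25 [0.5956 0.0414 0.127 ] yaw -103.87 [ 0.  0. -1.] [ 0.4 -0.7 -1.3] [-0.02 -0.01 -0.01] 38.5 [ 0.4   0.34 -0.33  0.   -0.9   0.93]
0.105 screw head pred [130.7 277.4]
0.11 screw head pred [130.1 265.3]
0.115 screw head pred [129.4 253.2]
```

View pics/e.png

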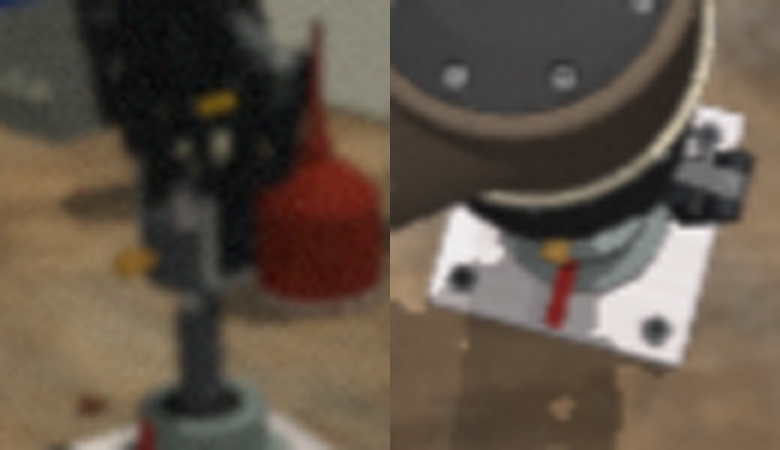

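The collar is on the shaft: the screw head is at scene crop (134,262), against (130,265) predicted for z = 0.110, on the pointer side. Forces are near zero, so I'm handing the job in.

```bash
python3 -c "
from station import r
print(r.job_done()); s=r.state(); print(s['time'],s['position'],s['ft_force'],s['grip_width'])"
```

```text
the job is handed in; nothing more can be done
None
the job is handed in; nothing more can be done
```

I turned the shaft until its flat faced the red pointer and put the collar over it with the screw on the flat. The job was handed in at about 15.3 s with the arm still holding the collar; no verdict is reported.

- **Shaft:** I pinched it flush across the flat, at an opening of about 12 mm against the 13 mm expected. I turned it about −38.5° to a yaw of 166.1°, and the pointer measures 166°. The picture afterwards showed the flat on the pointer side.
- **Collar:** It was gripped at 39 mm across, lifted, turned 19° and lowered. A light side load of 2.5 N came up part-way down, and a 0.8 mm shift cleared it.
- **Last checks:**
  - The tool was vertical, the side forces were under 1 N and the moments about zero.
  - The screw height was about 111 mm both from the arm's position and from the picture; the target is 110 mm.
  - The screw head showed within about 1 pixel of where it was predicted.
- **Disagreement:** Before lowering, the scene camera put the collar about 2 mm off the tool centre. I corrected for only part of that, and the low contact forces showed it was enough.
- **Bystanders:** The oil can and whetstone were never approached. I made no separate check of their final positions.

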